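# Release the eccentric lock and dock the test plug

## Robot

A 6-joint arm with a two-finger parallel gripper is mounted at the origin on the work surface. World frame = base frame: x ahead of the robot, y to its left, z up, the work surface at z = 0. Lengths are in m, angles in rad, forces in N, time in s.
With the tool pointing down it reaches from about 0.325 to 0.75 m from the base axis. Payload 7.6 kg.
Tool frame: the origin (TCP) lies at the very end of the fingers, on their centre line; the grasp point (between the pads) lies 19 mm behind it; z points along the fingers, y is the line along which they close (so a half turn about z gives the same grasp; the last joint's range is limited). The gripper opens to 85 mm and grips with 20 to 120 N. Pads are 22 mm wide; open, the fingers measure 114 mm over their backs; the gripper's body (76 mm by 85 mm) begins 54 mm behind the grasp point. The pads swing forward as they close: fully open they stand 13 mm farther back than shut.
Start: joints at [-1.175, 0.052, 1.401, -0, 1.689, -0.07], TCP at [0.236, -0.469, 0.231] pointing down, gripper open.
Joint ranges: [-2.9, 2.9], [-0.91, 2.17], [0.12, 2.37], [-1.06, 4.2], [0.26, 2.73], [-2.93, 2.93]. Speed limits (rad/s): [2.57, 2.57, 3.01, 3.14, 3.14, 3.14].

## Interface

Orientations are given as a unit quaternion [x, y, z, w].
In Python, from cell import bot gives the robot as it stands.
- The arm moves only by the tool jog_arm, never from a script. Its argument "plan" is a list that holds one entry, the list of rows, each a list of 5 numbers: the finger opening in mm, from 0 to 85.4, then the shift along the tool's x, y, z in mm, then the turn about the tool's z in rad. A call has 1 to 20 rows; each row shifts and turns the commanded pose from where the row before left it, along the tool's axes as they then stand; what a row does not reach is not made up. A row lasts 1/12 s, in which the tool goes at most 41.7 mm and 7.16 degrees, less where a joint would pass 70% of its speed; a pose out of reach is approached as far as the arm can. A call with a gripper value outside its range is refused whole. The fingers move at their own pace and stop on an object; "grip_force" is the grip in N (left out, the last holds). Time passes only in rows, so rows that do not move let the fingers close. It gives the time, the measured TCP pose, the force, the opening and the grip force at its end, in the units of the state.
- bot.observe(): the state, without advancing time (a new reading comes with each control period).
- bot.grab_frame(name): name is "scene" or "top" or "wrist"; returns the picture (480x640x3 uint8, red, green, blue); there is no depth.
- bot.calibration(name): a dict with "vertical_fov" (degrees; the focal length in pixels is half the picture's height over the tangent of half this angle, whatever the lens; pixels are square), "cx", "cy" (the principal point, pixels), "R" (3x3) and "t" (3): a world point X has camera coordinates R X + t; the wrist camera has in their place "hand_eye" (4x4, takes a point from camera to tool coordinates, whose origin is the TCP and whose axes are the flange's). Camera axes: x right, y down, z forward; pixel columns grow to the right and rows downward; lengths in m; the calibration is good to about 2 mm. A picture is of the moment at which its call begins: read the wrist's pose just before it. calibration takes no time and is no camera call.
- bot.hand_in(): hands the job in; it is judged then, once.
The state is a dict: "t": time; "joint_pos": joint angles; "dq": joint speeds; "effort": joint torques, N m; "eef_pos": TCP position; "eef_rot": TCP orientation; "contact_force": force on the tool from outside, world axes, zero at the start; "torque": the same for the moment, N m; "grip_width": finger opening in m; "grasp_force": force on a finger pad.
Only numpy, scipy, OpenCV 4.12 (cv2) and the standard library are available. Lean on these libraries where they do the work, as an engineer would, in place of code of your own. Each camera call takes 0.05 s, during which the arm holds its last target. There are 200 camera calls.

## Task

On the power-supply test fixture, push the cam's lever round with the fingertips until its low point faces the follower arm (the lever then points straight out to the side, square to the slide's travel), and only then push the slide forward from behind until its plug is fully home against the power supply. Just push, do not grip or lift anything, be gentle, and never force the slide against the cam. Leave everything else where it is, and move clear at the end.

Things in the scene. Friction and masses are not known exactly. Their poses are not given: they have to be found in the camera images.
- fixture: Fixed docking fixture: blue-painted metal plate 340 x 270 x 8 mm. Origin: bench level, on the slide's centre line. +x is FORWARD (slide to power supply), +y left of forward, z up. Plate x -125 to 215, y -95 to 175. Guide rails: top 26 mm above the bench, x -117 to 73, inner faces y +-31.5.
- socket (a point): Point on the socket face of the grey power supply (100 x 125 mm, top 71 mm above the bench) fixed at the plate's front: at x 95, y 0 in the fixture frame, 40 mm above the bench; the upright face is the plane x = 95 there, y -92 to 32.
- slide: Follower slide, 0.4 to 0.75 kg, loose between the rails (1.5 mm play each side), 2 to 6 N of friction, no spring. Slab 140 x 60 x 24 mm; origin: centre of its underside, 8 mm above the bench; axes as the fixture's. White plug block at the nose (x = +70), top 54 mm above the bench. Fully home: nose on the socket face, origin at x = 25 in the fixture frame; starts 34 to 61 mm short.
- push_face (a point): Centre of the rear face of the slide's upright push plate (x = -70 in the slide frame), 53 mm above the bench. The plate is 56 wide, 8 thick, 32 to 74 mm above the bench; push it forward from behind.
- follower (a point): Centre of the front face of the follower arm where it meets the cam: x -16, y 75 in the slide frame, 37 mm above the bench. The arm is a steel bar 20 (x) x 10 mm, 32 to 42 mm above the bench, sticking out left from the slide to y = 105, below the lever.
- cam: Cam with lever, on an upright axis; origin on it at bench level. Lever along its +y, high lobe along +x. Low point to the follower when its axes match the fixture's (lever straight out left). Starts 1.3 to 2.0 rad counter-clockwise (from above) of that: turn clockwise. Stops at -0.9 and 2.4, none at the low point. Stays where left; friction 0.28 N m, 3.5 N at the lever's post.
- cam_disc (a point): Centre of the top face of the cam's round steel plate (70 dia. x 14 mm, 30 to 44 mm above the bench), 15 mm off the cam axis: the plate reaches 20 mm towards the follower at the low point, 50 mm at the high point. Above it turns the dark steel lever arm, 14 mm wide, 50 to 58 mm above the bench.
- cam_axis (a point): The cam's upright axis, 44 mm above the bench, at x 30, y 75 mm in the fixture frame. Fixed.
- lever_top (a point): Centre of the top of the lever's upright post (14 mm dia., 57 to 105 mm above the bench, 80 mm from the cam axis), to be pushed on its side.
- thumb_knob: Bystander, to be left alone (sizes in mm): black cylindrical thumb knob, 26 dia. x 28 tall, standing on the fixture plate on the right of the slide.
- connector: Bystander, to be left alone (sizes in mm): loose white plastic connector block, 50 x 22 x 14, on the far left of the fixture plate.
- screw_jar: Bystander, to be left alone (sizes in mm): screw jar with steel cap, 50 dia. x 65 tall, on the bench to the right of the fixture.
- fan: Bystander, to be left alone (sizes in mm): square black 80 x 80 x 25 computer fan lying flat on the bench, right of the fixture.
- screwdriver: Bystander, to be left alone (sizes in mm): screwdriver lying on the bench to the left of the fixture.
- cutters: Bystander, to be left alone (sizes in mm): side cutters with orange grips lying on the bench to the left of the fixture.
- mug: Bystander, to be left alone (sizes in mm): white mug, 76 dia. x 90 tall, on the bench well to the right of the fixture.
Not all that is in view belongs to the job. Of the things shaped like the slide, the aluminium one is meant.

How it is judged:
On the way, in this order (a step that is already met when the one before it is completed fails the run):
1. the cam is at its low point (within 0.35 rad) while the slide is still back (at least 25 mm short of home) (angle between the x axis of cam and the x axis of fixture, either way round below 0.35 rad and x of slide in the frame of fixture below 0 m), for 0.2 s.
2. the slide is fully home (within 3 mm) with the cam still at its low point (angle between the x axis of cam and the x axis of fixture, either way round below 0.35 rad and x of slide in the frame of fixture above 0.022 m), for 0.2 s.
At the end, for the whole second after the job is handed in: The cam is within 0.35 rad of its low point, the slide's nose is within 3 mm of the power supply's socket face, the slide lies flat in its guide, and both are at rest (all of step 2 and angular speed of cam below 0.05 rad/s and linear speed of slide below 0.01 m/s and z of slide in the frame of fixture below 0.012 m and angle between slide's own z axis and vertical below 0.06 rad); the robot touches nothing.
It fails at once if the slide is lifted out of its guide (10 mm) or tipped (0.15 rad) (z of slide in the frame of fixture above 0.018 m or angle between slide's own z axis and vertical above 0.15 rad).
It fails at once if the slide is forced against the cam (over 12 N) (contact force between slide and cam above 12 N).
It fails at once if the lever is gripped or pushed roughly (over 30 N between the fingers and the cam) (contact force between the fingers and cam above 30 N).
It fails at once if the slide is gripped (over 25 N from the fingers while the fixture resists with under 18 N) or rammed (over 60 N from the fingers) (contact force between the fingers and slide above 60 N or (contact force between the fingers and slide above 25 N and contact force between slide and fixture below 18 N)).
It fails at once if a bystander is moved more than 20 mm (distance of any of thumb_knob, connector, screw_jar, fan, screwdriver, cutters, mug from where it was at the start of the episode above 0.02 m).
It also fails if it takes over 58 s, if anything falls off the work surface, if the arm or the gripper's body presses on something with over 40 N, if the wrist force passes 120 N, or if a joint passes its speed limit or range.

## Working session

There is one attempt and no reset: what is moved stays moved. The work goes in short steps, Python scripts to look and compute and a tool call to move; the robot and the scene stay as the last step left them, time stands still between calls to the robot, and variables do not carry over. Pictures are saved under pics/ and viewed, at most 10 in all, crops included, and the job is handed in when it is done.

Besides the shell and the picture viewer there is one more tool, called after "Request:" as name(argument=value, ...) on one line, values as JSON. jog_arm: Moves the arm, as the interface text tells. Its arguments: {"type":"object","properties":{"plan":{"type":"array","items":{"type":"array","items":{"type":"array","items":{"type":"number"}}}},"grip_force":{"type":"number"}},"required":["plan"]}

```bash
mkdir -p pics; python3 - <<'E'
from cell import bot
import cv2,numpy as np
s=bot.observe();print({k:np.round(v,3) for k,v in s.items()})
for n in("scene","top"):
    cv2.imwrite(f"pics/{n}0.png",bot.grab_frame(n)[:,:,::-1]);c=bot.calibration(n);print(n,c)
print(bot.calibration("wrist"))
E
```

```text
{'t': np.float64(0.0), 'joint_pos': array([-1.175,  0.053,  1.402, -0.   ,  1.689, -0.07 ]), 'dq': array([-0.001,  0.   , -0.001,  0.002, -0.001, -0.   ]), 'effort': array([-0.0000e+00, -3.8167e+01, -3.6018e+01, -0.0000e+00,  6.0000e-03,
        0.0000e+00]), 'eef_pos': array([ 0.236, -0.469,  0.23 ]), 'eef_rot': array([ 0.973,  0.231, -0.   , -0.001]), 'contact_force': array([ 0.075, -0.008, -0.685]), 'torque': array([-0.047, -0.046,  0.033]), 'grasp_force': np.float64(0.0), 'grip_width': np.float64(0.085)}
scene {'vertical_fov': 54.027347283879564, 'cx': 316.3707439149033, 'cy': 242.0254468344239, 'R': array([[-0.79574197,  0.60550768, -0.01245672],
       [ 0.37951252,  0.48250528, -0.78940414],
       [-0.47197984, -0.63288949, -0.61374745]]), 't': array([ 0.54993157, -0.06640908,  1.48632775])}
top {'vertical_fov': 51.51226583692521, 'cx': 318.5737526555943, 'cy': 238.3111581913548, 'R': array([[-0.02237048, -0.99965615, -0.01368008],
       [-0.98356865,  0.02445827, -0.17887008],
       [ 0.17914317,  0.00945389, -0.98377759]]), 't': array([-0.10893029,  0.57323122,  1.30450159])}
{'vertical_fov': 66.36605617432676, 'cx': 324.15031555541094, 'cy': 241.34471701449345, 'hand_eye': array([[ 8.94997956e-04, -9.54624965e-01, -2.97809292e-01,
         7.63995147e-02],
       [ 9.99999189e-01,  1.12435554e-03, -5.98841743e-04,
        -4.08739684e-04],
       [ 9.06512805e-04, -2.97808515e-01,  9.54625197e-01,
        -1.42417264e-01],
       [ 0.00000000e+00,  0.00000000e+00,  0.00000000e+00,
         1.00000000e+00]])}
```

View pics/top0.png

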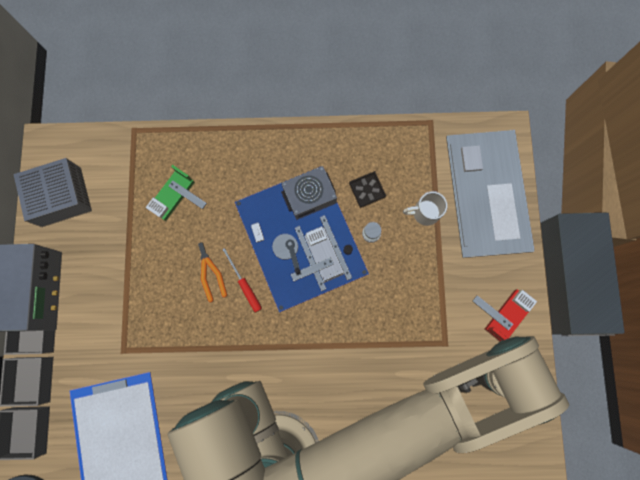

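View pics/scene0.png

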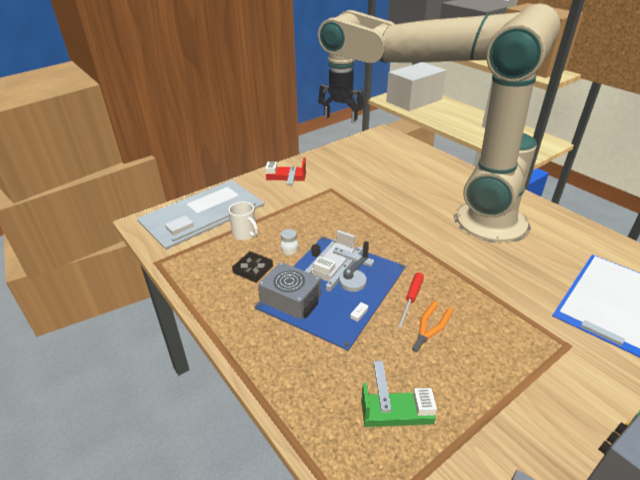

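Three slide-shaped things in the top view: green (170,195), red (510,315) and aluminium (322,252) on the blue plate. The aluminium one is the one meant, because it sits in the rails of the fixture. The cam disc is near (285,245), and the dark lever points back towards about (297,270). Next I measure the plate and enlarge the area.

```bash
cat > h.py <<'E'
import cv2,numpy as np
from cell import bot
def cam(n,s=None):
    c=bot.calibration(n);f=240/np.tan(np.radians(c["vertical_fov"]/2))
    K=np.array([[f,0,c["cx"]],[0,f,c["cy"]],[0,0,1]])
    if n!="wrist":return K,c["R"],c["t"]
    from scipy.spatial.transform import Rotation as Q
    T=np.eye(4);T[:3,:3]=Q.from_quat(s["eef_rot"]).as_matrix();T[:3,3]=s["eef_pos"]
    W=np.linalg.inv(T@c["hand_eye"]);return K,W[:3,:3],W[:3,3]
def plane(C,uv,z):
    K,R,t=C;uv=np.atleast_2d(np.array(uv,float));d=np.c_[uv,np.ones(len(uv))]@np.linalg.inv(K).T@R
    o=-R.T@t;return o+d*((z-o[2])/d[:,2])[:,None]
def proj(C,X):
    K,R,t=C;p=(np.atleast_2d(X)@R.T+t)@K.T;return p[:,:2]/p[:,2:]
def two(C1,u1,C2,u2):
    P=[C[0]@np.c_[C[1],C[2]] for C in(C1,C2)]
    X=cv2.triangulatePoints(P[0],P[1],np.array(u1,float).reshape(2,1),np.array(u2,float).reshape(2,1));return (X[:3]/X[3]).ravel()
E
python3 - <<'E'
from h import *
for n in("top","scene"):
    im=cv2.imread(f"pics/{n}0.png");h=cv2.cvtColor(im,cv2.COLOR_BGR2HSV)
    m=cv2.inRange(h,(105,130,60),(125,255,255))
    if n=="top": m[:150]=0;m[350:]=0;m[:,:225]=0;m[:,380:]=0
    else: m[:230]=0;m[:,:230]=0;m[360:]=0;m[:,420:]=0
    C=cam(n);ys,xs=np.nonzero(m);X=plane(C,np.c_[xs,ys],.008)[:,:2]
    r=cv2.minAreaRect((X*1000).astype(np.float32));b=cv2.boxPoints(r);print(n,r,np.round(b,1).tolist(),np.round(proj(C,np.c_[b/1000,[.008]*4])).tolist())
im=cv2.imread("pics/top0.png")[160:320,225:405]
a=cv2.resize(im,None,fx=3.2,fy=3.2,interpolation=cv2.INTER_CUBIC)
cv2.imwrite("pics/c1.png",a)
E
```

```text
top ((583.4048461914062, -70.76115417480469), (334.8617248535156, 264.9493408203125), 21.714292526245117) [[378.79998779296875, -9.600000381469727], [476.8999938964844, -255.8000030517578], [788.0, -131.89999389648438], [689.9000244140625, 114.30000305175781]] [[279.0, 311.0], [368.0, 273.0], [320.0, 167.0], [235.0, 202.0]]
scene ((582.650146484375, -68.64402770996094), (338.437255859375, 266.1666259765625), 21.980634689331055) [[375.8999938964844, -8.600000381469727], [475.5, -255.39999389648438], [789.4000244140625, -128.6999969482422], [689.7999877929688, 118.0999984741211]] [[405.0, 266.0], [322.0, 237.0], [255.0, 307.0], [348.0, 349.0]]
```

View pics/c1.png

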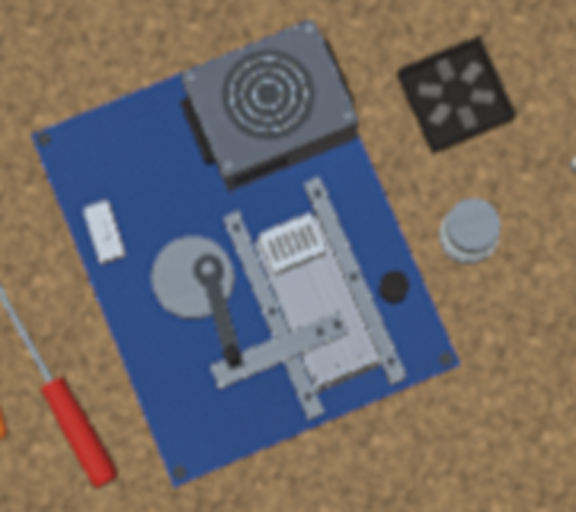

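The crop confirms the aluminium slide in the rails. The cam pivot is at top pixel (290,244), the lever post top at about (298,270), the follower arm end at about (294,277), and the plug nose at about (315,231).

```bash
cat >> h.py <<'E'
TH=np.radians(21.85);RF=np.array([[np.cos(TH),-np.sin(TH)],[np.sin(TH),np.cos(TH)]])
O=np.array([.583,-.0697])-RF@[.045,.040]
def fx(X): return np.round(1000*(np.atleast_2d(X)[:,:2]-O)@RF,1)
def wx(p,z): return np.r_[O+RF@(np.array(p)/1000),z]
E
python3 - <<'E'
from h import *
T,S=cam("top"),cam("scene")
t=cv2.imread("pics/top0.png");s=cv2.imread("pics/scene0.png")
def dark(im,x0,x1,y0,y1,th):
    m=(im[y0:y1,x0:x1].max(2)<th).astype(np.uint8);n,l,st,c=cv2.connectedComponentsWithStats(m)
    for i in range(1,n):
        if st[i,4]>8: print(st[i]+[x0,y0,0,0,0],c[i]+[x0,y0])
print("top");dark(t,285,308,238,285,60)
print("scene");dark(s,350,380,235,280,60)
print("O",O,"axis",wx([30,75],.058),proj(T,wx([30,75],.058)),proj(S,wx([30,75],.058)))
print("arm end y/x",fx(plane(T,[294.4,277.2],.042)),"nose",fx(plane(T,[315,230],.054)))
print("post z.105 ",fx(plane(T,[298,269],.105)))
cv2.imwrite("pics/c2.png",cv2.resize(s[220:310,290:410],None,fx=6,fy=6,interpolation=cv2.INTER_CUBIC))
E
```

```text
top
[296 268   4   6  20] [297.4 270.7]
scene
O [ 0.55611986 -0.12357446] axis [ 0.55605135 -0.04279702  0.058     ] [[289.25159303 243.81330609]] [[347.67537335 272.30844645]]
arm end y/x [[-57.2  97.3]] nose [[38.3 -4.2]]
post z.105  [[-48.7  79.5]]
```

View pics/c2.png

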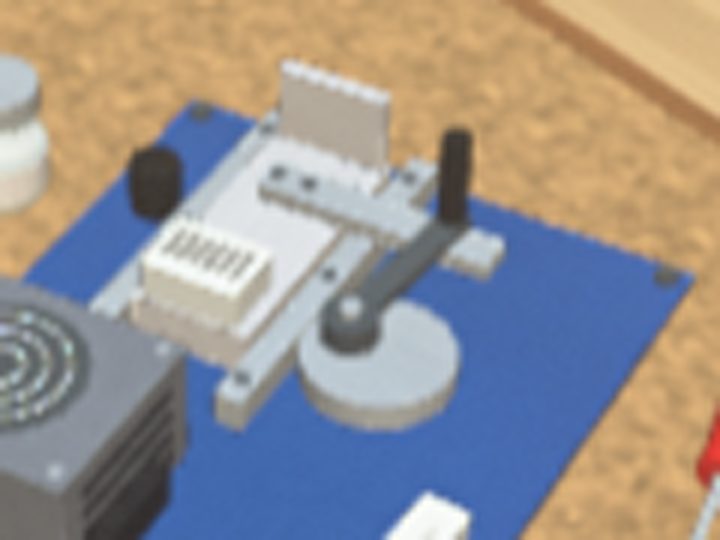

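```bash
cat >> h.py <<'E'
from scipy.spatial.transform import Rotation as Q
def rel(p,z):  # shift in tool axes (mm) to fixture point p, height z ; and yaw of tool x in fixture
    s=bot.observe();R=Q.from_quat(s["eef_rot"]).as_matrix()
    print("fix now",fx(s["eef_pos"]),"z",round(s["eef_pos"][2]*1e3,1),"yaw_fix",round(np.arctan2(R[1,0],R[0,0])-TH,4),"t",round(s["t"],2),"F",np.round(s["contact_force"]@R,1))
    print("tool shift",np.round(1000*R.T@(wx(p,z)-s["eef_pos"]),1))
E
python3 - <<'E'
from h import *
T,S=cam("top"),cam("scene")
X=two(T,[297.7,269.3],S,[366.2,242.3]);print("post",X,fx(X))
rel([-49,45],.17)
E
```

```text
post [ 0.47871612 -0.06534815  0.10560471] [[-50.2  82.9]]
fix now [[-425.9 -201.2]] z 230.6 yaw_fix 0.0845 t 0.1 F [0.5 0.6 0.9]
tool shift [ 396.3 -213.4   60.9]
```

Request:
jog_arm(plan=[[[0, 33, -17.8, 0, 0], [0, 33, -17.8, 0, 0], [0, 33, -17.8, 0, 0], [0, 33, -17.8, 0, 0], [0, 33, -17.8, 0, 0], [0, 33, -17.8, 0, 0], [0, 33, -17.8, 0, 0], [0, 33, -17.8, 0, 0], [0, 33, -17.8, 0, 0], [0, 33, -17.8, 0, 0], [0, 33, -17.8, 0, 0], [0, 33, -17.8, 0, 0], [0, 0, 0, 0, 0], [0, 0, 0, 0, 0]]], grip_force=20)

```text
t: 1.27
eef_pos: [0.4941, -0.0988, 0.2306]
eef_rot: [0.973, 0.232, -0.001, -0.0]
contact_force: [-0.4, -0.1, 0.0]
grip_width: 0.0002
grasp_force: 0.0
```

Request:
jog_arm(plan=[[[0, 0, 0, 0, -0.124], [0, 0, 0, 0, -0.124], [0, 0, 0, 0, -0.124], [0, 0, 0, 0, -0.124], [0, 0, 0, 0, -0.124], [0, 0, 0, 0, -0.124], [0, 0, 0, 0, -0.124], [0, 0, 0, 0, -0.124], [0, 0, 0, 0, -0.124], [0, 0, 0, 0, -0.124], [0, 0, 0, 0, -0.124], [0, 0, 0, 0, -0.122], [0, 0, 0, 0, 0], [0, 0, 0, 0, 0]]])

```text
t: 2.43
eef_pos: [0.4932, -0.1013, 0.2312]
eef_rot: [0.563, 0.827, -0.0, -0.0]
contact_force: [0.3, 0.3, -0.5]
grip_width: 0.0001
grasp_force: 0.0
```

```bash
python3 - <<'E'
from h import *
rel([-49,45],.075)
s=bot.observe();print(s["grip_width"]);C=cam("wrist",s);im=bot.grab_frame("wrist")[:,:,::-1].copy()
cv2.imwrite("pics/w1.png",im)
print(proj(C,[wx([30,75],.058),wx([-50,80],.105),wx([-101,0],.074),wx([-57,105],.042)]))
E
```

```text
fix now [[-50.1  44.1]] z 231.2 yaw_fix 1.5653 t 2.43 F [0.2 0.4 0.5]
tool shift [  0.9   1.1 156.2]
0.0001467776000051923
[[417.01928623 182.42628556]
 [323.6621828  185.3493412 ]
 [266.03517091 271.44171389]
 [315.60609791 145.89610191]]
```

View pics/w1.png

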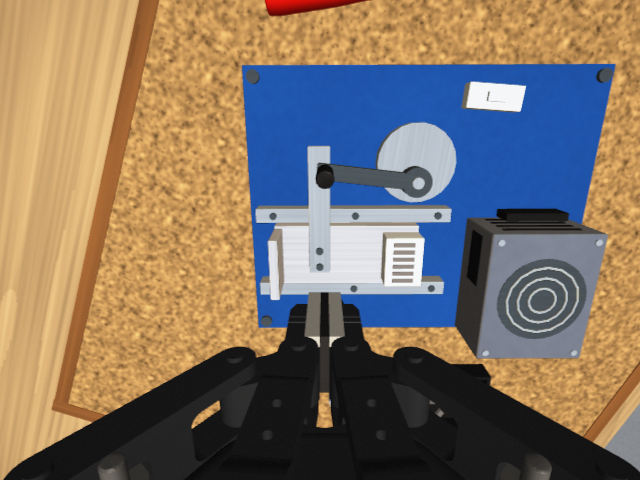

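The post top is at wrist pixel (325,178) and the pivot at (419,182), about 2 px from the prediction. So the lever post is near fixture (-49,85) and the cam is at about +1.44 rad. I go down beside the post.

Request:
jog_arm(plan=[[[0, 0, 0, 20, 0.06], [0, 0, 0, 25, 0.06], [0, 0, 0, 25, 0], [0, 0, 0, 25, 0], [0, 0, 0, 25, 0], [0, 0, 0, 20, 0], [0, 0, 0, 16, 0], [0, 0, 0, 0, 0], [0, 0, 0, 0, 0]]])

```text
t: 3.23
eef_pos: [0.4932, -0.1005, 0.075]
eef_rot: [0.61, 0.792, -0.0, -0.001]
contact_force: [-0.4, 0.8, 0.2]
grip_width: -0.0002
grasp_force: 0.0
```

Request:
jog_arm(plan=[[[0, 4, 0, 0, 0], [0, 4, 0, 0, 0], [0, 3, 0, 0, 0], [0, 2, 0, 0, 0], [0, 2, 0, 0, 0], [0, 2, 0, 0, 0], [0, 2, 0, 0, 0], [0, 0, 0, 0, 0]]])

```text
t: 3.9
eef_pos: [0.4887, -0.0817, 0.0753]
eef_rot: [0.609, 0.793, -0.0, -0.0]
contact_force: [0.1, -0.0, 0.2]
grip_width: -0.0001
grasp_force: 0.0
```

```bash
python3 - <<'E'
from h import *
rel([-49,67],.075)
E
```

```text
fix now [[-47.  64.]] z 75.3 yaw_fix 1.4507 t 3.9 F [-0.   0.1 -0.2]
tool shift [ 2.8 -2.4  0.3]
```

Request:
jog_arm(plan=[[[0, 1.5, -1, 0, 0], [0, 1.5, -1, 0, 0], [0, 2, 0, 0, 0], [0, 3.2, -0.7, 0, 0.04], [0, 3.2, -0.7, 0, 0.04], [0, 3.2, -0.7, 0, 0.04], [0, 3.2, -0.7, 0, 0.04], [0, 3.2, -0.7, 0, 0.04], [0, 3.2, -0.7, 0, 0.04], [0, 3.2, -0.7, 0, 0.04], [0, 3.2, -0.7, 0, 0.04], [0, 3.2, -0.7, 0, 0.04], [0, 3.2, -0.7, 0, 0.04]]])

```text
t: 4.98
eef_pos: [0.4762, -0.047, 0.0755]
eef_rot: [0.755, 0.655, -0.0, 0.001]
contact_force: [1.8, -3.9, -0.9]
grip_width: 0.0004
grasp_force: 1.8
```

```bash
python3 - <<'E'
from h import *
rel([-49,67],.075)
E
```

```text
fix now [[-45.7 100.8]] z 75.5 yaw_fix 1.0479 t 4.98 F [-3.6  2.3  0.9]
tool shift [-31.   14.    0.5]
```

Request:
jog_arm(plan=[[[0, 3.2, -0.7, 0, 0.04], [0, 3.2, -0.7, 0, 0.04], [0, 3.2, -0.7, 0, 0.04], [0, 3.2, -0.7, 0, 0.04], [0, 3.2, -0.7, 0, 0.04], [0, 3.2, -0.7, 0, 0.04], [0, 3.2, -0.7, 0, 0.04], [0, 3.2, -0.7, 0, 0.04], [0, 3.2, -0.7, 0, 0.04], [0, 3.2, -0.7, 0, 0.04], [0, 3.2, -0.7, 0, 0.04], [0, 3.2, -0.7, 0, 0.04], [0, 3.2, -0.7, 0, 0.04], [0, 3.2, -0.7, 0, 0.04], [0, 3.2, -0.7, 0, 0.04], [0, 3.2, -0.7, 0, 0.04], [0, 3.2, -0.7, 0, 0.04], [0, 3.2, -0.7, 0, 0.04], [0, 3.2, -0.7, 0, 0.04], [0, 0, 0, 0, 0]]])

```text
t: 6.65
eef_pos: [0.4929, 0.0117, 0.0752]
eef_rot: [0.944, 0.329, -0.0, 0.0]
contact_force: [-0.5, -0.9, 0.6]
grip_width: -0.0001
grasp_force: 0.6
```

```bash
python3 - <<'E'
from h import *
rel([12,155],.075)
cv2.imwrite("pics/w2.png",bot.grab_frame("scene")[200:340,260:440,::-1].repeat(4,0).repeat(4,1))
E
```

```text
fix now [[ -8.4 149.1]] z 75.2 yaw_fix 0.289 t 6.65 F [-0.9  0.4 -0.6]
tool shift [21.2  0.1  0.2]
```

View pics/w2.png

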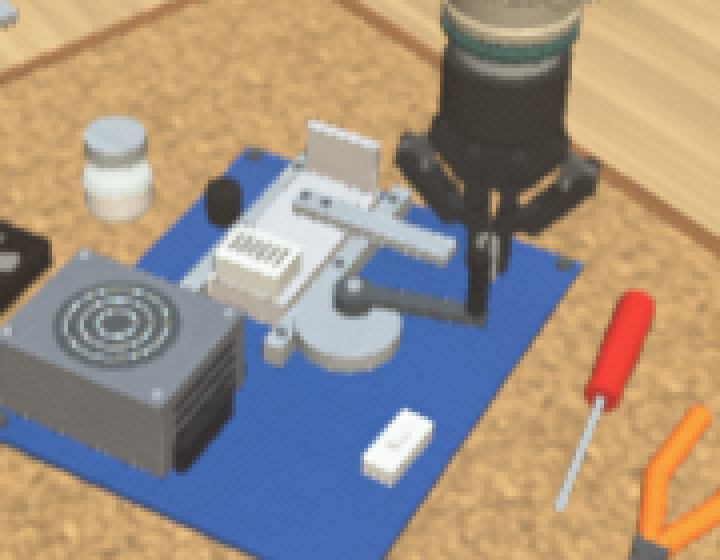

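Lever being pushed as intended; about 0.28 rad remains.

Request:
jog_arm(plan=[[[0, 3.2, -0.7, 0, 0.04], [0, 3.2, -0.7, 0, 0.04], [0, 3.2, -0.7, 0, 0.04], [0, 3.2, -0.7, 0, 0.04], [0, 3.2, -0.7, 0, 0.04], [0, 3.2, -0.7, 0, 0.04], [0, 3.2, -0.7, 0, 0.04], [0, 0, 0, 0, 0], [0, -4, 0, 0, 0], [0, -10, 0, 0, 0], [0, -20, 0, 0, 0], [0, -10, 0, -10, 0], [0, 0, 0, -30, 0], [0, 0, 0, -40, 0], [0, 0, 0, -40, 0], [0, 0, 0, 0, 0]]])

```text
t: 8.03
eef_pos: [0.4716, 0.0108, 0.2041]
eef_rot: [0.981, 0.196, 0.007, 0.001]
contact_force: [1.4, 1.4, 1.4]
grip_width: 0.0002
grasp_force: 0.0
```

```bash
python3 - <<'E'
from h import *
rel([-145,0],.19)
s=bot.observe();C=cam("wrist",s);im=bot.grab_frame("wrist")[:,:,::-1].copy()
cv2.imwrite("pics/w3.png",im)
print(proj(C,[wx([30,75],.058),wx([30,155],.105)]))
E
```

```text
fix now [[-28.4 156.2]] z 204.1 yaw_fix 0.0126 t 8.03 F [ 1.8 -0.7 -1.4]
tool shift [-118.7  154.6   13.4]
[[430.23599384 155.34243944]
 [327.20627935 158.08242839]]
```

View pics/w3.png

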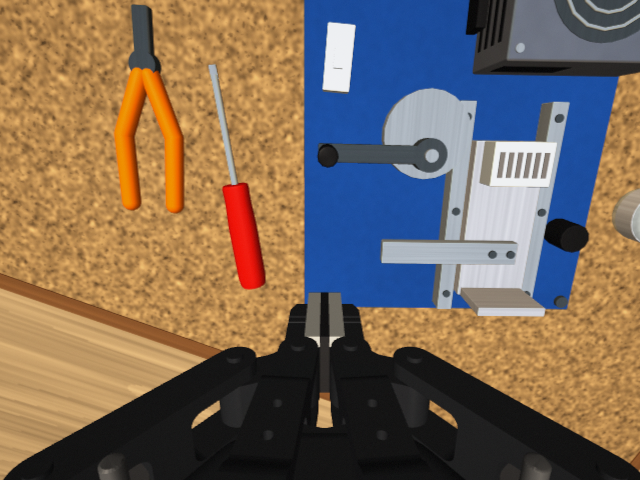

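The wrist view shows the lever at (327,156)→(432,155), square to the slide within about 0.02 rad. Now I move behind the push plate (rear top at about (505,302)).

Request:
jog_arm(plan=[[[0, -20, 26, 0, 0], [0, -20, 26, 0, 0], [0, -20, 26, 0, 0], [0, -20, 26, 0, 0], [0, -20, 26, 0, 0], [0, -19, 24.5, 0, 0], [0, 0, 0, 0, 0], [0, 0, 0, 0, 0]]])

```text
t: 8.75
eef_pos: [0.417, -0.1781, 0.1941]
eef_rot: [0.981, 0.194, -0.0, -0.001]
contact_force: [0.4, -0.1, 0.0]
grip_width: -0.0004
grasp_force: 0.0
```

```bash
python3 - <<'E'
from h import *
rel([-142,0],.05)
s=bot.observe();C=cam("wrist",s);im=bot.grab_frame("wrist")[:,:,::-1].copy()
cv2.imwrite("pics/w4.png",im)
print(proj(C,[wx([-101,28],.074),wx([-101,-28],.074)]))
E
```

```text
fix now [[-149.5    1.1]] z 194.1 yaw_fix 0.0088 t 8.75 F [ 0.3  0.2 -0. ]
tool shift [  7.5   1.4 144.1]
[[287.8627219  167.773796  ]
 [367.25897561 168.5785273 ]]
```

View pics/w4.png

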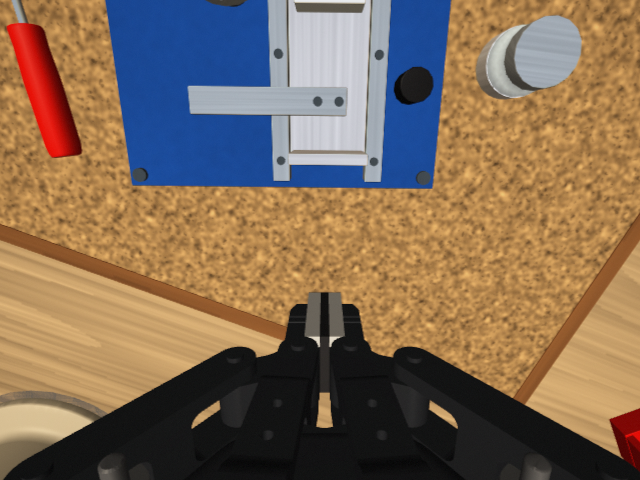

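The plate's top edge is at cols 288–367, row 165, against a predicted row 168 with the same columns. Going down behind it.

Request:
jog_arm(plan=[[[0, 0, 1, 25, 0], [0, 0, 0, 30, 0], [0, 0, 0, 30, 0], [0, 0, 0, 30, 0], [0, 0, 0, 20, 0], [0, 0, 0, 9, 0], [0, 0, 0, 0, 0], [0, 7, 0, 0, 0], [0, 7, 0, 0, 0], [0, 7, 0, 0, 0], [0, 5, 0, 0, 0], [0, 3, 0, 0, 0], [0, 2, 0, 0, 0], [0, 2, 0, 0, 0], [0, 2, 0, 0, 0], [0, 2, 0, 0, 0], [0, 2, 0, 0, 0], [0, 2, 0, 0, 0]]])

```text
t: 10.3
eef_pos: [0.4559, -0.1629, 0.0513]
eef_rot: [0.981, 0.194, -0.001, 0.0]
contact_force: [-3.0, -1.4, 2.7]
grip_width: -0.0002
grasp_force: 1.6
```

```bash
python3 - <<'E'
from h import *
rel([-56,0],.05)
E
```

```text
fix now [[-107.7    0.8]] z 51.3 yaw_fix 0.0101 t 10.3 F [-3.3  0.1 -2.7]
tool shift [51.7  1.3  1.2]
```

Request:
jog_arm(plan=[[[0, 2.5, 0, 0, 0], [0, 2.5, 0, 0, 0], [0, 2.5, 0, 0, 0], [0, 2.5, 0, 0, 0], [0, 2.5, 0, 0, 0], [0, 2.5, 0, 0, 0], [0, 2.5, 0, 0, 0], [0, 2.5, 0, 0, 0], [0, 2.5, 0, 0, 0], [0, 2.5, 0, 0, 0], [0, 2.5, 0, 0, 0], [0, 2.5, 0, 0, 0]]])

```text
t: 11.3
eef_pos: [0.4841, -0.1511, 0.0513]
eef_rot: [0.981, 0.195, -0.0, 0.0]
contact_force: [-1.3, -1.8, 0.9]
grip_width: 0.0003
grasp_force: 1.5
```

Request:
jog_arm(plan=[[[0, 1.5, 0, 0, 0], [0, 1.5, 0, 0, 0], [0, 1.5, 0, 0, 0], [0, 1.5, 0, 0, 0], [0, 1.5, 0, 0, 0], [0, 1.5, 0, 0, 0], [0, 1.5, 0, 0, 0], [0, 1.5, 0, 0, 0]]])

```text
t: 11.97
eef_pos: [0.4951, -0.1466, 0.0513]
eef_rot: [0.981, 0.195, -0.0, 0.0]
contact_force: [-2.6, -1.1, 1.4]
grip_width: -0.0002
grasp_force: 1.4
```

```bash
python3 - <<'E'
from h import *
rel([-56,0],.05)
im=bot.grab_frame("top")[:,:,::-1];cv2.imwrite("pics/t5.png",cv2.resize(im[160:320,225:405],None,fx=3.2,fy=3.2,interpolation=cv2.INTER_CUBIC))
E
```

```text
fix now [[-65.2   1.3]] z 51.3 yaw_fix 0.0104 t 11.97 F [-2.8  0.  -1.4]
tool shift [9.2 1.4 1.3]
```

View pics/t5.png

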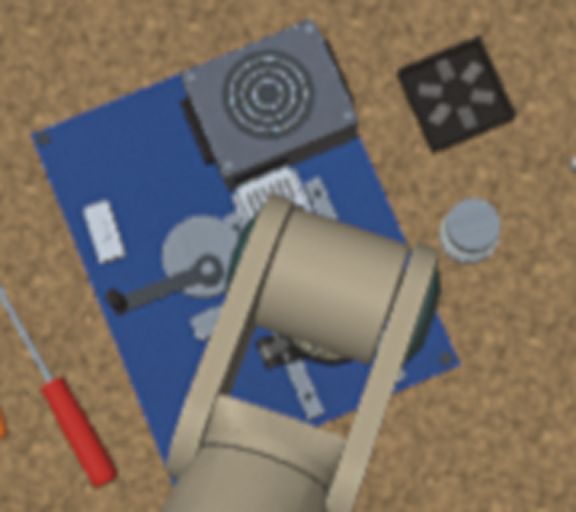

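The top view shows the slide nearly home, with the plug's near edge close to the supply and the lever still square. Finishing slowly.

Request:
jog_arm(plan=[[[0, 1, 0, 0, 0], [0, 1, 0, 0, 0], [0, 1, 0, 0, 0], [0, 1, 0, 0, 0], [0, 1, 0, 0, 0], [0, 1, 0, 0, 0], [0, 0, 0, 0, 0]]])

```text
t: 12.6
eef_pos: [0.5008, -0.1443, 0.0513]
eef_rot: [0.981, 0.195, 0.0, 0.0]
contact_force: [-0.4, -1.2, -0.1]
grip_width: 0.0002
grasp_force: 0.8
```

Request:
jog_arm(plan=[[[0, 0.7, 0, 0, 0], [0, 0.7, 0, 0, 0], [0, 0.6, 0, 0, 0]]])

```text
t: 12.85
eef_pos: [0.5024, -0.1436, 0.0513]
eef_rot: [0.981, 0.195, -0.0, 0.0]
contact_force: [-2.4, -0.9, 0.6]
grip_width: -0.0
grasp_force: 1.4
```

Request:
jog_arm(plan=[[[0, 0.7, 0, 0, 0], [0, 0.7, 0, 0, 0]]])

```text
t: 13.02
eef_pos: [0.5032, -0.1433, 0.0513]
eef_rot: [0.981, 0.195, -0.001, 0.0]
contact_force: [-8.4, -2.7, 3.9]
grip_width: -0.0002
grasp_force: 4.6
```

Force has risen to about 9 N, consistent with the nose on the socket. I check it visually (last picture) before retreating.

```bash
python3 - <<'E'
from h import *
rel([-56,0],.05)
s=bot.observe();C=cam("wrist",s);im=bot.grab_frame("wrist")[:,:,::-1].copy()
p=proj(C,[wx([95,10],.054),wx([95,-10],.054),wx([92,10],.054),wx([30,75],.058),wx([30,155],.105),wx([-45,0],.074)]);print(p.round(1))
cv2.imwrite("pics/w5.png",im)
E
```

```text
fix now [[-56.5   1.4]] z 51.3 yaw_fix 0.0104 t 13.02 F [-8.8 -0.7 -3.9]
tool shift [0.5 1.4 1.3]
[[ 303.  -134.2]
 [ 369.3 -133.3]
 [ 303.1 -121.8]
 [ 114.5   93.6]
 [-363.6   71.2]
 [ 329.7  313.7]]
```

View pics/w5.png

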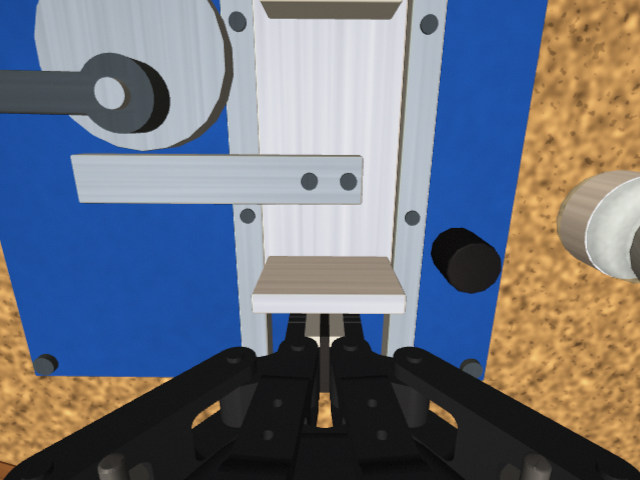

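The push plate's rear edge is at row 313, and home is predicted at 313.7. The follower front (row 154) is clear of the cam disc (row 150), so the socket is what is resisting. I hold briefly, back off straight, then raise.

Request:
jog_arm(plan=[[[0, 0.5, 0, 0, 0], [0, 0, 0, 0, 0], [0, 0, 0, 0, 0], [0, 0, 0, 0, 0], [0, -3, 0, 0, 0], [0, -8, 0, 0, 0], [0, -20, 0, 0, 0], [0, -20, 0, 0, 0], [0, 0, 0, -30, 0], [0, 0, 0, -40, 0], [0, 0, 0, -40, 0], [0, -20, 0, -20, 0], [0, -20, 0, 0, 0], [0, 0, 0, 0, 0], [0, 0, 0, 0, 0]]])

```text
t: 14.32
eef_pos: [0.4197, -0.1779, 0.1817]
eef_rot: [0.981, 0.194, 0.001, 0.0]
contact_force: [-0.2, -0.5, -0.0]
grip_width: 0.0
grasp_force: 0.0
```

```bash
python3 - <<'E'
from h import *
rel([-100,0],.2)
s=bot.observe();C=cam("wrist",s);im=bot.grab_frame("wrist")[:,:,::-1].copy()
# rear top edge of the push plate: brightness profile along its centre line, home predicted at x=-45
for x in(-49,-47,-45,-43): print(x,proj(C,wx([x,0],.074)).round(1))
v=proj(C,wx([-45,10],.074))[0].astype(int);print(v,im[v[1]-12:v[1]+12,v[0]].mean(1).round())
E
```

```text
fix now [[-146.8    0.4]] z 181.7 yaw_fix 0.0094 t 14.32 F [-0.4  0.4  0. ]
tool shift [ 46.8   0.8 -18.3]
-49 [[327.1  91.7]]
-47 [[327.1  88.3]]
-45 [[327.2  84.9]]
-43 [[327.2  81.4]]
[311  84] [192. 209. 210. 212. 215. 219. 221. 219. 217. 215. 217. 217. 206. 160.
  76.  79.  79.  80.  79.  76.  70.  79.  84.  92.]
```

The plate's edge is at row 85, which matches home (x = -45), and the arm is clear.

```bash
python3 -c "
from cell import bot
print(bot.hand_in())"
```

```text
the job is handed in; nothing more can be done
None
```

The cam is at its low point (lever square within about 0.02 rad when last measured), the slide was then pushed home against the socket, and the arm is clear; the job is handed in, with no verdict returned.

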